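# Set the stirrer and vent the bottle cap

## Task

Get the bottle on the magnetic stirrer ready for stirring: first turn the stirrer's dial until its pointed nose points at the tooth of the index ring around it. Then screw the bottle's cap down clockwise until it bottoms out, back it off a quarter turn so that the bottle can vent, and finish with the gripper still closed on the cap, holding it steady there. Leave the dial at its mark and the other glassware and things where they are.

Things in the scene. Friction and masses are not known exactly. Their poses are not given: they have to be found in the camera images.
- stirrer: flat white magnetic stirrer fixed on the bench, 170 x 330 mm and 45 mm high, origin at the centre of its underside, z up, long side along its own y. Its dial is at y = +95 mm, the bottle's axis at y = -75 mm (both x = 0).
- dial_grip (a point): grip point of the black bar dial, on its vertical axis, 24 mm above the stirrer's deck. The dial is a bar 36 mm long, 13 mm wide and 30 mm tall on a round foot 40 mm wide whose top is 5 mm above the deck; the bar's top is 35 mm above the deck. Pinch it across its 13 mm width. This point's x axis runs along the bar to the pointed nose.
- dial_nose (a point): the tip of the dial's pointed nose, 22 mm from the dial's axis at the height of dial_grip; a white line on top of the bar leads to it. Set: the nose is right beside index_mark as seen from above.
- index_mark (a point): inner end of the one raised black tooth on the flat 80 mm aluminium index ring (1 mm thick, on the deck) around the dial, 22 mm from the dial's axis and 5 mm above the deck; the ring cannot be turned. At the start the tooth lies 0.4 to 2.1 rad clockwise (from above) of the nose. The dial turns from 1.7 rad clockwise to 2.0 rad counter-clockwise of pointing along the stirrer's +x, with light friction (0.03 N m), and stays where it is left.
- screw_cap: the grey ribbed screw cap of the amber bottle (72 mm wide, fixed in a three-jaw holder on the stirrer), 44 mm in diameter, 30 mm tall; origin at the centre of its underside, rising with the cap but not turning with it. The bottle's neck below it is 35 mm wide with a 42 mm bead 5 mm below the cap when home; the bottle's shoulder starts 14 mm below the cap.
- cap_center (a point): centre of the cap, on its vertical axis, half-way up (15 mm below its flat top); turns with the cap. Grip it here with the fingers on opposite sides.
- cap_rib (a point): outer end of the single raised rib (19 mm long, 5 mm wide, 3 mm high) on top of the cap, running out from its axis to 20 mm: shows how the cap is turned.
- cap_turn (a joint): angle of the cap in rad: 0 = bottomed out (a hard stop), grows as it is unscrewed (counter-clockwise from above). The cap is already caught on its thread, 2.1 to 3.3 rad open at the start; another hard stop is at 4.4. It rises 4 mm per full turn, turns with a friction of about 0.06 N m and stays where it is left.
- dish_a: bystander: closed clear petri dish, 94 mm wide, 15 mm tall, origin under its centre
- dish_b: bystander: petri dish like dish_a
- beaker: bystander: glass beaker, 66 mm wide, 85 mm tall, origin under its centre
- flask: bystander: conical glass flask, 72 mm wide, 100 mm tall, origin under its centre
- marker: bystander: black and white marker pen lying down, 125 mm long along its x, 15 mm thick
- pipette: bystander: white plastic dropping pipette lying down, 150 mm long along its x, 13 mm thick
- spare_cap: bystander: small spare grey cap, 26 mm wide, 14 mm tall, lying on the stirrer's deck between dial and bottle near its far edge

How it is judged (in metres and radians):
On the way, in this order (a step that is already met when the one before it is completed fails the run):
1. the dial's nose stands at the index ring's tooth (horizontal distance between dial_nose and index_mark below 0.004 m), for 0.3 s.
2. the cap is screwed down until it bottoms out (value of joint cap_turn below 0.1 rad), for 0.1 s.
3. the cap is backed off a quarter turn, held by the fingers (value of joint cap_turn between 1.22 and 1.92 rad and contact force between the fingers and screw_cap above 2 N), for 0.2 s.
At the end, for the whole second after the job is handed in: The dial's nose is within 4 mm (about 10 degrees) of the tooth seen from above; the cap, after having been bottomed out (within 0.1 rad), stands backed off a quarter turn (1.22 to 1.92 rad), not turning, and the fingers are still closed round it (more than 2 N, grasp point within 20 mm of its axis) (all of step 3 and horizontal distance between dial_nose and index_mark below 0.004 m and velocity of joint cap_turn between -0.1 and 0.1 rad/s and horizontal distance between the grasp point and cap_center below 0.02 m); the arm keeps its last pose, push and grip.
It fails at once if a bystander is shoved by more than 40 mm or knocked over (distance of any of dish_a, dish_b, beaker, flask, marker, pipette, spare_cap from where it was at the start of the episode above 0.04 m or angle between any of beaker, flask's own z axis and vertical above 0.5 rad).
It also fails if it takes over 72 s, if anything falls off the work surface, if the arm or the gripper's body presses on something with over 40 N, if the wrist force passes 120 N, or if a joint passes its speed limit or range.

## Robot

A 7-joint arm with a two-finger parallel gripper is mounted at the origin on the work surface. World frame = base frame: x ahead of the robot, y to its left, z up, the work surface at z = 0. Lengths are in mm, angles in rad, forces in N, time in s.
With the tool pointing down it reaches from about 400 to 875 mm from the base axis. Payload 4.4 kg.
Tool frame: the origin (TCP) lies at the very end of the fingers, on their centre line; the grasp point (between the pads) lies 19 mm behind it (grip_depth is the distance from the TCP to the grasp point, in mm); z points along the fingers, y is the direction in which the jaws open and shut (so a half turn about z gives the same grasp; the last joint's range is limited). The gripper opens to 85 mm and grips with 20 to 120 N. Pads are 22 mm wide; open, the fingers measure 114 mm over their backs; the gripper's body (76 mm by 85 mm) begins 54 mm behind the grasp point. The pads swing forward as they close: fully open they stand 13 mm farther back than shut.
Start: joints at [-1.201, 0.628, 0.038, 1.517, -0.027, 0.996, -0.02], TCP at [274.367, 589.271, 231.313] pointing down, gripper open.
Joint ranges: [-3.06, 3.06], [-0.37, 2.12], [-1.25, 1.32], [0.18, 2.47], [-1.1, 4.24], [0.23, 1.98], [-2.94, 2.94]. Speed limits (rad/s): [2.57, 2.57, 3.14, 3.14, 3.14, 3.14, 3.14].

## Interface

Orientations are given as [roll, pitch, yaw] about the fixed x, y, z axes, in that order (R = Rz(yaw) Ry(pitch) Rx(roll)).
In Python, from cell import read_state, get_image, finish_job, recognise, outline_of, grip_depth gives the robot as it stands. The module is installed in compiled form; this text tells all that it offers.
- The arm moves only by the tool send_rows, never from a script. Its argument "rows" is a list of rows, each a list of 5 numbers: the gripper command: -1 is shut, 1 is fully open, values between are in proportion, then the shift along the tool's x, y, z in m, then the turn about the tool's z in rad. In form: [[claw, tx, ty, tz, roll], ...]. A call has 1 to 12 rows; each row shifts and turns the pose as measured when the row begins, along the tool's axes as they then stand; what a row does not reach is not made up. A row lasts 1/12 s, in which the tool goes at most 41.7 mm and 7.16 degrees, less where a joint would pass 70% of its speed; a pose out of reach is approached as far as the arm can. A call with a gripper value outside its range is refused whole. The fingers move at their own pace and stop on an object; the grip force is fixed at half the most. Time passes only in rows, so rows that do not move let the fingers close. It gives the time, the measured TCP pose, the force and the opening at its end, in the units of the state.
- read_state(): the state, without advancing time (a new reading comes with each control period).
- get_image(name): name is "side" or "top" or "wrist"; returns a dict with "image" (400x640x3 uint8, blue, green, red), "z_map" (400x640 float32, mm along the optical axis (not along the pixel's ray), 0 where there is no reading), "K" (3x3 intrinsics, pixels), "dist" ([k1, k2, p1, p2, k3] as OpenCV has them; the pictures are not rectified), "R" (3x3) and "t" (3): a world point X has camera coordinates R X + t; the wrist camera has in their place "tool_from_camera" (4x4, takes a point from camera to tool coordinates, whose origin is the TCP and whose axes are the flange's). Camera axes: x right, y down, z forward; pixel columns grow to the right and rows downward; lengths in mm; the calibration is good to about 2 mm. A picture is of the moment at which its call begins: read the wrist's pose just before it.
- finish_job(): hands the job in, once; it reports no verdict.
Trained networks look in a picture, given as the dict that the camera call returned (one of the last four; its "shot" number tells which), for a name from the list of things; names that differ only in an ending like _2 or _b are one class to them, and where a whole thing is asked for, a point or a joint stands for the part that bears it (a point fixed in the world has none). Each returns a list of dicts, best first, with "score" (0 to 1); they miss things now and then, are a little off and sometimes report something else, mostly with a low value. They report only what shows in the picture. A call takes as long as a camera call.
- recognise(picture, query): "box" ([left, top, right, bottom] in pixels, round what is visible of it).
- outline_of(picture, query): "mask" (400x640 bool, what is visible of it) and "box" ([left, top, right, bottom] in pixels, round what is visible of it).
The state is a dict: "clock": time; "qpos": joint angles; "qd": joint speeds; "tau": joint torques, N m; "eef_pos": TCP position; "tool_rot": TCP orientation; "force": force on the tool from outside, world axes, zero at the start; "torque": the same for the moment, N m; "width": finger opening in mm.
Only numpy, scipy, OpenCV 4.12 (cv2) and the standard library are available. Lean on these libraries where they do the work, as an engineer would, in place of code of your own. Each camera call takes 0.05 s, during which the arm holds its last target.

## Working session

There is one attempt and no reset: what is moved stays moved. The work goes in short steps, Python scripts to look and compute and a tool call to move; the robot and the scene stay as the last step left them, time stands still between calls to the robot, and variables do not carry over. Pictures are saved under pics/ and viewed, and the job is handed in when it is done.

Besides the shell and the picture viewer there is one more tool, called after "Emit:" in YAML: its name, and indented under it one key for each argument. send_rows: Moves the arm, as the interface text tells. Its arguments: {"type":"object","properties":{"rows":{"type":"array"}},"required":["rows"]}

```bash
mkdir -p pics
cat > h.py <<'E'
import numpy as np, cv2
from cell import *
def rpy(a):
    r,p,y=a
    from scipy.spatial.transform import Rotation as R
    return R.from_euler('xyz',a).as_matrix()
def campose(d,st=None):
    if 'R' in d: return np.array(d['R']),np.array(d['t']).ravel()
    T=np.array(d['tool_from_camera']); Rt=rpy(st['tool_rot']); p=np.array(st['eef_pos'])
    Rw=Rt@T[:3,:3]; tw=Rt@T[:3,3]+p
    return Rw.T,-Rw.T@tw
def pix2world(d,uv,st=None,z=None,depth=None):
    uv=np.array(uv,float).reshape(-1,1,2)
    n=cv2.undistortPoints(uv,np.array(d['K']),np.array(d['dist'])).reshape(-1,2)
    R,t=campose(d,st); c=-R.T@t
    ray=np.c_[n,np.ones(len(n))]
    if z is not None:
        rw=ray@R; s=(z-c[2])/rw[:,2]; return c+rw*s[:,None]
    return c+(ray*np.array(depth).reshape(-1,1))@R
def world2pix(d,X,st=None):
    R,t=campose(d,st)
    return cv2.projectPoints(np.array(X,float).reshape(-1,1,3),cv2.Rodrigues(R)[0],t,np.array(d['K']),np.array(d['dist']))[0].reshape(-1,2)
E
python3 - <<'E'
from h import *
s=read_state(); print(s)
for n in ['top','side','wrist']:
    d=get_image(n); cv2.imwrite(f'pics/{n}0.png',d['image'])
    for q in ['stirrer','dial_grip','dial_nose','index_mark','screw_cap','cap_rib']:
        r=recognise(d,q); print(n,q,[(np.round(x['box']).tolist(),round(x['score'],2)) for x in r[:2]])
E
```

```text
{'clock': 0.0, 'qpos': array([-1.20080256,  0.62933813,  0.03841451,  1.5183628 , -0.02699231,
        0.99631766, -0.0200356 ]), 'qd': array([-2.50253132e-04,  1.94966152e-04, -1.20847328e-03,  3.28552885e-05,
       -1.32788134e-03,  1.27955224e-03,  6.24603694e-04]), 'tau': array([-9.99206786e-04, -5.63391244e+01,  1.22603405e+00, -1.93443096e+01,
        1.10029976e-02,  1.04491721e-02, -6.17382028e-06]), 'eef_pos': array([274.0803614 , 588.69603397, 230.39544657]), 'tool_rot': array([-3.13968394e+00,  1.52251164e-05,  2.70578980e+00]), 'force': array([-0.90419629, -0.03152524,  0.0802223 ]), 'torque': array([ 0.00521971, -0.00034538,  0.00488396]), 'width': 85.47340165548674}
top stirrer [([232.0, 173.0, 342.0, 239.0], 0.73)]
top dial_grip []
top dial_nose [([253.0, 203.0, 265.0, 214.0], 0.54)]
top index_mark [([248.0, 197.0, 270.0, 221.0], 0.8)]
top screw_cap [([307.0, 189.0, 319.0, 202.0], 0.76)]
top cap_rib [([307.0, 188.0, 318.0, 203.0], 0.47), ([274.0, 186.0, 282.0, 190.0], 0.44)]
side stirrer [([282.0, 179.0, 368.0, 254.0], 0.64)]
side dial_grip []
side dial_nose [([324.0, 180.0, 340.0, 194.0], 0.61), ([301.0, 185.0, 316.0, 197.0], 0.5)]
side index_mark [([295.0, 186.0, 322.0, 200.0], 0.65)]
side screw_cap [([326.0, 177.0, 340.0, 196.0], 0.51)]
side cap_rib [([327.0, 181.0, 340.0, 192.0], 0.55), ([306.0, 142.0, 324.0, 171.0], 0.43)]
wrist stirrer [([132.0, 359.0, 187.0, 400.0], 0.81)]
wrist dial_grip [([134.0, 398.0, 153.0, 400.0], 0.48)]
wrist dial_nose []
wrist index_mark [([135.0, 396.0, 155.0, 399.0], 0.56)]
wrist screw_cap []
wrist cap_rib []
```

Run:
```python
import cv2
a=cv2.imread('pics/top0.png'); cv2.imwrite('pics/top0z.png',cv2.resize(a[150:260,210:360],None,fx=5,fy=5,interpolation=2))
b=cv2.imread('pics/side0.png'); cv2.imwrite('pics/side0z.png',cv2.resize(b[130:270,250:400],None,fx=4,fy=4))
```

```text
(no output)
```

View pics/top0.png

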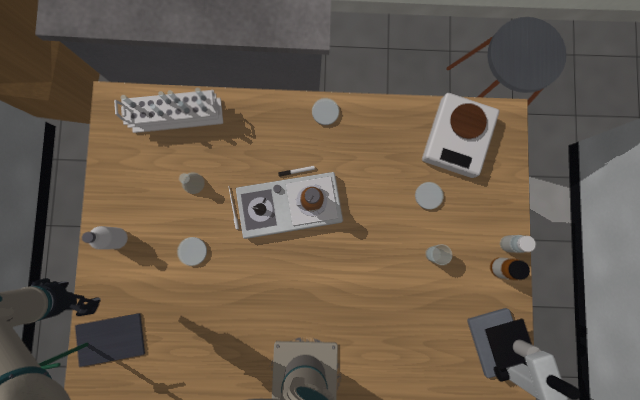

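View pics/side0.png

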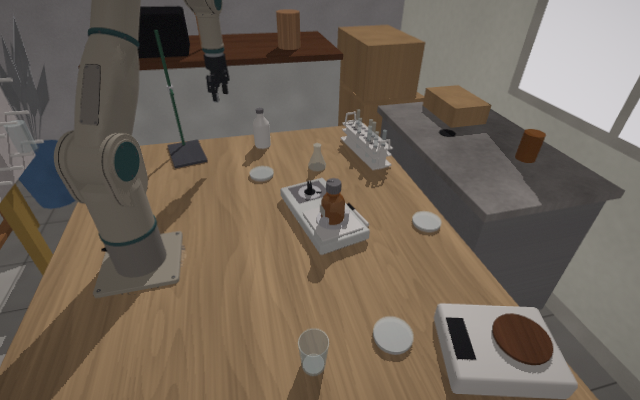

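View pics/wrist0.png

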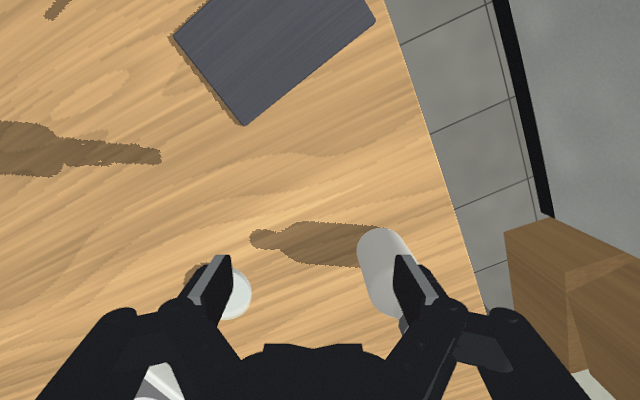

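```bash
ls pics
```

```text
side0.png
side0z.png
top0.png
top0z.png
wrist0.png
```

View pics/top0z.png

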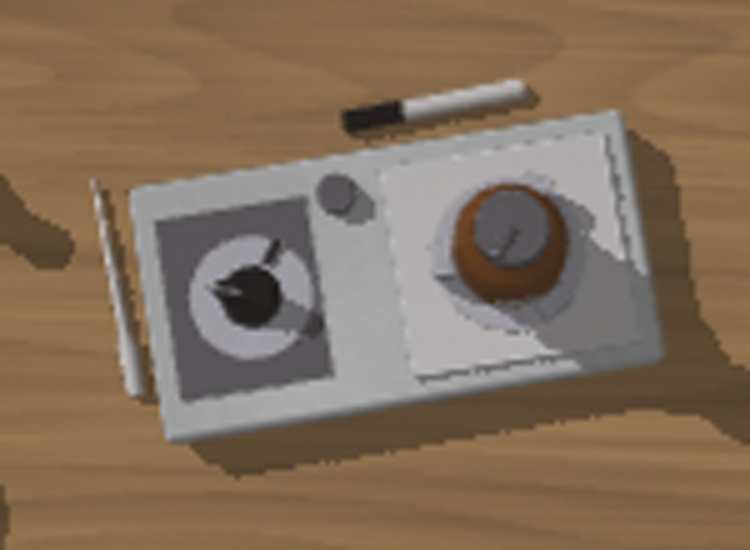

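Run:
```python
from h import *
d=get_image('top')
s=read_state()
C=np.array([[133,188],[617,112],[663,355],[168,438]])/5+[210,150]
P=pix2world(d,C,z=45); print(P.round(1), P.mean(0))
e=[np.linalg.norm(P[i]-P[(i+1)%4]) for i in range(4)]; print(e)
y=(P[0]+P[3]-P[1]-P[2])[:2]; yaw=np.arctan2(y[1],y[0])-np.pi/2; print('yaw',yaw)
c=P.mean(0)[:2]; yy=np.array([-np.sin(yaw),np.cos(yaw)])
print('dial',c+95*yy,'cap',c-75*yy)
def pw(z5,z): return pix2world(d,np.array([z5])/5+[210,150],z=z)[0]
print('dial axis', pw([250,297],80),'nose',pw([216,288],75),'tooth out',pw([278,243],50),'in',pw([266,262],50))
print('cap', pw([511,230],200)); dm=d['z_map']; print(dm[196,312],dm[209,259],dm[300,300])
print(campose(d)[0], -campose(d)[0].T@campose(d)[1])
T=get_image('wrist'); print(T['tool_from_camera'],T['K'],grip_depth)
```

```text
[[ 591.4  242.    45. ]
 [ 652.8  -72.7   45. ]
 [ 493.2 -106.9   45. ]
 [ 429.7  211.4   45. ]] [541.76174866  68.45219628  45.        ]
[np.float64(320.62374662370905), np.float64(163.27033683219207), np.float64(324.6118665486106), np.float64(164.53353971342239)]
yaw 0.1947828032661021
dial [523.37417091 161.6557208 ] cap [556.27825741  -5.12953361]
dial axis [519.57655239 158.55240703  80.        ] nose [525.03493973 180.88732093  75.        ] tooth out [557.86096019 145.86163874  50.        ] in [545.20310553 153.07210269  50.        ]
cap [552.91857764  -4.16965538 200.        ]
1113.0166 1219.7826 1270.3334
[[ 0.02955011 -0.99912205  0.02969702]
 [-0.99468892 -0.03232353 -0.09771975]
 [ 0.09859387 -0.02665166 -0.9947708 ]] [ 417.27803503    3.0228123  1300.29503285]
[[ 7.90874704e-04 -9.49973591e-01 -3.12329234e-01  8.14793368e+01]
 [ 9.99998610e-01  2.92867610e-04  1.64139969e-03  2.43376540e-01]
 [-1.46781525e-03 -3.12330098e-01  9.49972502e-01 -1.42314316e+02]
 [ 0.00000000e+00  0.00000000e+00  0.00000000e+00  1.00000000e+00]] [[281.1856923    0.         312.55966436]
 [  0.         281.1856923  201.61723248]
 [  0.           0.           1.        ]] 18.700000000000003
```

Emit:
send_rows:
  rows:
    - [1,-0.0338,-0.0237,0,0]
    - [1,-0.0338,-0.0237,0,0]
    - [1,-0.0338,-0.0237,0,0]
    - [1,-0.0338,-0.0237,0,0]
    - [1,-0.0338,-0.0237,0,0]
    - [1,-0.0338,-0.0237,0,0]
    - [1,-0.0338,-0.0237,0,0]
    - [1,-0.0338,-0.0237,0,0]
    - [1,-0.0338,-0.0237,0,0]
    - [1,-0.0338,-0.0237,0,0]
    - [1,-0.0338,-0.0237,0,0]
    - [1,-0.0338,-0.0237,0,0]

```text
clock: 2.15
eef_pos: [522.4, 167.2, 227.9]
tool_rot: [3.131, -0.005, 2.729]
force: [1.0, 0.4, -0.2]
width: 85.3
```

Emit:
send_rows:
  rows:
    - [0.0,0,0,0,0.115]
    - [0,0,0,0,0.115]
    - [0,0,0,0,0.115]
    - [0,0,0,0,0.115]
    - [0,0,0,0,0.115]
    - [0,0,0,0,0.115]
    - [0,0,0,0,0.115]
    - [0,0,0,0,0.115]
    - [0,0,0,0,0.115]
    - [0,0,0,0,0.115]
    - [0,0,0,0,0.115]
    - [0,0,0,0,0.115]

```text
clock: 3.15
eef_pos: [531.5, 148.5, 230.0]
tool_rot: [3.136, -0.009, 1.261]
force: [0.2, 0.9, -0.3]
width: 42.4
```

```bash
cat > look.py <<'E'
from h import *
import sys
s=read_state(); d=get_image('wrist'); n=sys.argv[1]
cv2.imwrite(f'pics/{n}.png',d['image'])
import pickle; pickle.dump((s,{k:d[k] for k in d}),open(f'{n}.pkl','wb'))
print({k:np.round(s[k],3) for k in ['clock','qpos','eef_pos','tool_rot','force','torque','width']})
for q in sys.argv[2:]:
    print(q,[(np.round(x['box']).tolist(),round(x['score'],2)) for x in recognise(d,q)[:3]])
E
python3 look.py w1 dial_nose index_mark dial_grip screw_cap
```

```text
{'clock': np.float64(3.15), 'qpos': array([-0.623,  0.52 ,  0.457,  1.814, -0.299,  0.866, -0.334]), 'eef_pos': array([531.518, 148.461, 229.974]), 'tool_rot': array([ 3.136, -0.009,  1.261]), 'force': array([ 0.216,  0.861, -0.302]), 'torque': array([-0.024,  0.034, -0.023]), 'width': np.float64(42.422)}
dial_nose [([285.0, 155.0, 322.0, 192.0], 0.83)]
index_mark [([269.0, 139.0, 338.0, 205.0], 0.64)]
dial_grip [([287.0, 154.0, 321.0, 195.0], 0.74)]
screw_cap [([403.0, 342.0, 421.0, 384.0], 0.81)]
```

View pics/w1.png

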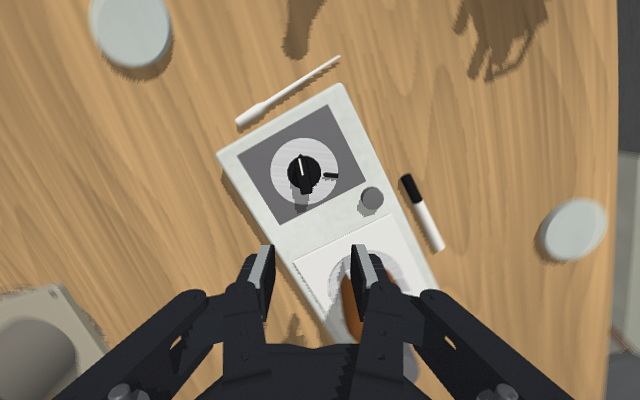

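Run:
```python
import cv2
a=cv2.imread('pics/w1.png'); cv2.imwrite('pics/w1z.png',cv2.resize(a[125:215,255:355],None,fx=6,fy=6,interpolation=2))
```

```text
(no output)
```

View pics/w1z.png

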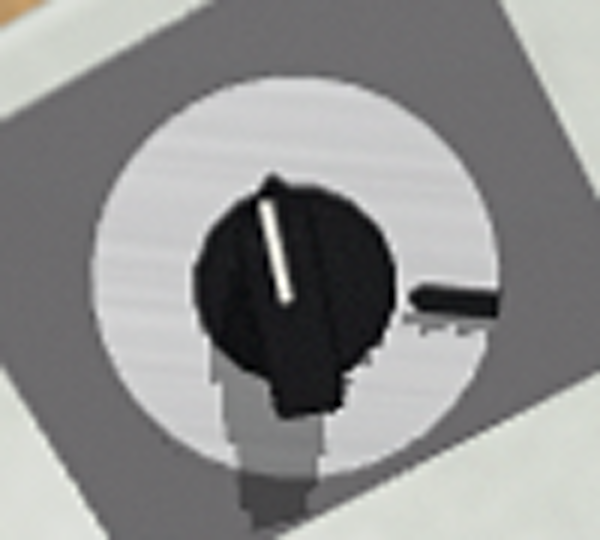

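```bash
cat > w1.py <<'E'
from h import *; import pickle
s,d=pickle.load(open('w1.pkl','rb'))
def p(z6,z): return pix2world(d,np.array([z6])/6+[255,125],st=s,z=z)[0]
c=p([295,277],46)
e=[p(q,46) for q in ([92,277],[498,277],[295,75],[295,478])]
print('ring',c,[np.linalg.norm(x-c).round(1) for x in e])
a,b=p([287,300],80),p([265,202],80); print('line',a,b)
n=p([272,176],69)
print('nose',n,np.linalg.norm((n-c)[:2]))
t=p([410,298],50);t2=p([498,304],48); print('tooth',t,t2,np.linalg.norm((t-c)[:2]))
ang=lambda v:np.arctan2(v[1],v[0])
print('line ang',ang(b-a),'nose',ang(n-c),'tooth',ang(t-c),ang(t2-c),ang(t2-t))
print(d['z_map'][150,268], d['z_map'][172,303])
E
python3 w1.py
```

```text
ring [525.99904632 164.21588589  46.        ] [np.float64(39.9), np.float64(40.0), np.float64(39.0), np.float64(41.6)]
line [526.25659737 167.00283347  80.        ] [528.05913994 184.66929099  80.        ]
nose [529.77255765 187.22677947  69.        ] 23.318246312671807
tooth [546.40343042 154.16869829  50.        ] [562.49011748 147.31503789  48.        ] 22.743897406145308
line ang 1.4691162800494477 nose 1.4082550077921414 tooth -0.4575518615178484 -0.4337356866184742 -0.40275584988584195
324.29724 297.69562
```

Emit:
send_rows:
  rows:
    - [-0.25,0,0,0,-0.09]
    - [-0.25,0,0,0,-0.09]
    - [-0.25,0.0147,-0.0075,0,0]
    - [-0.25,0,0,0.035,0]
    - [-0.25,0,0,0.035,0]
    - [-0.25,0,0,0.035,0]
    - [-0.25,0,0,0.02,0]
    - [-0.25,0,0,0,0]

```text
clock: 4.07
eef_pos: [531.3, 167.2, 104.4]
tool_rot: [3.125, -0.016, 1.479]
force: [-1.4, -0.5, 0.2]
width: 32.0
```

```bash
python3 look.py w2 dial_nose
```

```text
{'clock': np.float64(4.067), 'qpos': array([-0.541,  0.684,  0.293,  1.919, -0.362,  0.568, -0.097]), 'eef_pos': array([531.334, 167.236, 104.383]), 'tool_rot': array([ 3.125, -0.016,  1.479]), 'force': array([-1.39 , -0.514,  0.165]), 'torque': array([0.018, 0.069, 0.048]), 'width': np.float64(31.967)}
dial_nose [([279.0, 201.0, 336.0, 271.0], 0.9)]
```

View pics/w2.png

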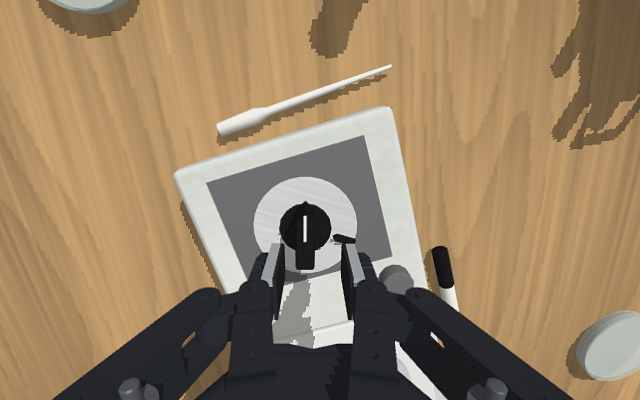

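Run:
```python
from h import *; import pickle
s,d=pickle.load(open('w2.pkl','rb'))
cv2.imwrite('pics/w2z.png',cv2.resize(d['image'][170:280,245:365],None,fx=6,fy=6,interpolation=2))
```

```text
(no output)
```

View pics/w2z.png

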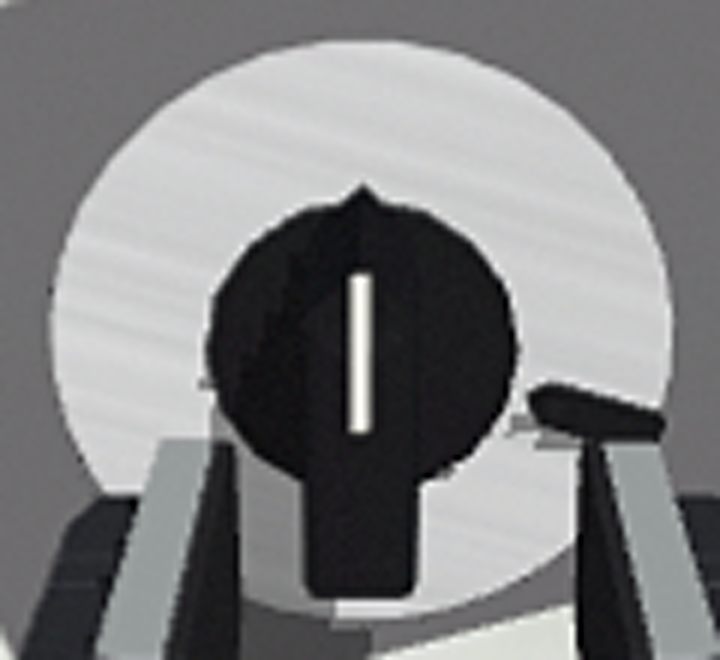

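Run:
```python
from h import *; import pickle
s,d=pickle.load(open('w2.pkl','rb'))
def p(z6,z): return pix2world(d,np.array([z6])/6+[245,170],st=s,z=z)[0]
l,r,tp,bt=[p(q,46) for q in ([50,327],[672,327],[364,40],[350,620])]
print(l,r,tp,bt,np.linalg.norm(l-r),np.linalg.norm(tp-bt))
# circle fit
pts=np.array([p(q,46) for q in ([50,327],[672,327],[364,40],[350,620],[140,135],[590,135])])
A=np.c_[2*pts[:,:2],np.ones(6)]; sol=np.linalg.lstsq(A,(pts[:,:2]**2).sum(1),rcond=None)[0]; c=sol[:2]; print('c',c,np.sqrt(sol[2]+c@c))
a,b=p([360,433],80),p([360,272],80); n=p([364,185],69); t=p([530,395],50); t2=p([664,428],48)
ang=lambda v:np.arctan2(v[1],v[0])
print('line',a,b,ang(b-a),'nose',n,ang(n[:2]-c),np.linalg.norm(n[:2]-c),'tooth',t,ang(t[:2]-c),np.linalg.norm(t[:2]-c),ang(t2-t))
back=[p(q,80) for q in([305,590],[415,590])];print('bar back',back)
v=np.append(c,0)-s['eef_pos']; R=rpy(s['tool_rot']); print('tool delta',R.T@np.append(v[:2],55-s['eef_pos'][2]))
```

```text
[485.75424067 169.2195123   46.        ] [565.41322394 161.41239324  46.        ] [529.54587479 202.72500704  46.        ] [519.73021796 122.75074705  46.        ] 80.04064419093751 80.57437172685631
c [525.47592857 162.47478011] 40.09385751914523
line [525.75587304 166.54445877  80.        ] [527.60580953 185.13836015  80.        ] 1.4716310932562413 nose [528.57086449 191.32584204  69.        ] 1.4639321286389013 29.01658840884042 tooth [546.25033951 155.52660993  50.        ] -0.32276250967833786 21.90555222968193 -0.4027962280348705
bar back [array([517.66583096, 147.82836717,  80.        ]), array([529.9977701 , 146.58409038,  80.        ])]
tool delta [-6.06278192 -6.23234719 49.19443707]
```

Emit:
send_rows:
  rows:
    - [-0.25,-0.006,-0.0062,0.01,0]
    - [-0.25,0,0,0,0]
    - [-0.25,0,0,0.02,0]
    - [-0.25,0,0,0.016,0]
    - [-0.25,0,0,0,0]

```text
clock: 4.58
eef_pos: [536.0, 164.7, 70.3]
tool_rot: [3.104, -0.025, 1.481]
force: [-1.4, 0.4, -0.7]
width: 32.3
```

Emit:
send_rows:
  rows:
    - [-0.25,0,-0.01,0,0]
    - [-0.25,0,0,0,0]
    - [-0.25,0,0,0,0]

```text
clock: 4.83
eef_pos: [528.1, 166.7, 74.4]
tool_rot: [3.098, -0.028, 1.482]
force: [0.0, -0.3, -0.3]
width: 32.1
```

```bash
python3 look.py w3 dial_nose
```

```text
{'clock': np.float64(4.833), 'qpos': array([-0.512,  0.717,  0.245,  1.971, -0.398,  0.447, -0.061]), 'eef_pos': array([528.148, 166.712,  74.368]), 'tool_rot': array([ 3.098, -0.028,  1.482]), 'force': array([ 0.008, -0.257, -0.281]), 'torque': array([-0.063,  0.054,  0.019]), 'width': np.float64(32.149)}
dial_nose []
```

View pics/w3.png

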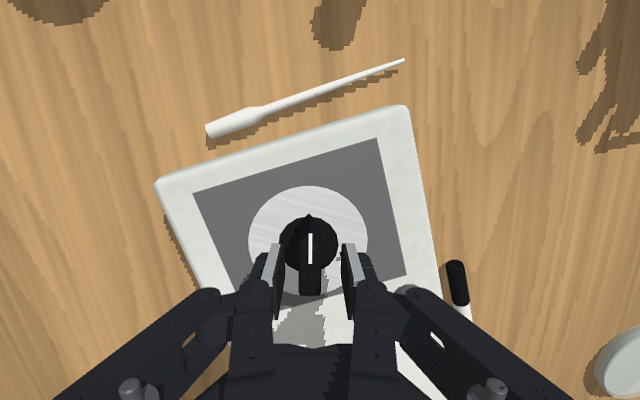

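Emit:
send_rows:
  rows:
    - [-0.25,-0.004,-0.0025,0.012,0]
    - [-0.25,0,0,0.008,0]
    - [-0.25,0,0,0,0]

```text
clock: 5.18
eef_pos: [528.3, 164.5, 55.8]
tool_rot: [3.093, -0.031, 1.483]
force: [-0.1, -0.2, 0.5]
width: 32.2
```

Now close on the dial.

Emit:
send_rows:
  rows:
    - [-0.25,-0.001,-0.002,0,0]
    - [-1,0,0,0,0]
    - [-1,0,0,0,0]
    - [-1,0,0,0,0]
    - [-1,0,0,0,0]

```text
clock: 5.6
eef_pos: [526.7, 163.7, 56.2]
tool_rot: [3.093, -0.031, 1.483]
force: [1.4, 0.5, -3.0]
width: 12.0
```

Emit:
send_rows:
  rows:
    - [-1,0,0,0,0.1]
    - [-1,0,0,0,0.1]
    - [-1,0,0,0,0.1]
    - [-1,0,0,0,0.1]
    - [-1,0,0,0,0.1]
    - [-1,0,0,0,0.1]

```text
clock: 6.1
eef_pos: [527.4, 163.4, 56.2]
tool_rot: [3.12, -0.054, 0.858]
force: [0.4, -0.9, -2.8]
width: 12.0
```

Emit:
send_rows:
  rows:
    - [-1,0,0,0,0.1]
    - [-1,0,0,0,0.1]
    - [-1,0,0,0,0.1]
    - [-1,0,0,0,0.1]
    - [-1,0,0,0,0.1]
    - [-1,0,0,0,0.1]
    - [-1,0,0,0,0.1]
    - [-1,0,0,0,0.1]
    - [-1,0,0,0,0.1]
    - [-1,0,0,0,0.1]

```text
clock: 6.93
eef_pos: [527.8, 161.8, 56.2]
tool_rot: [-3.111, -0.049, -0.187]
force: [0.1, 0.9, -1.4]
width: 11.4
```

Emit:
send_rows:
  rows:
    - [-1,0,0,0,0.1]
    - [-1,0,0,0,0.09]
    - [-1,0,0,0,0]
    - [-1,0,0,0,0]

```text
clock: 7.27
eef_pos: [527.7, 161.5, 56.3]
tool_rot: [-3.105, -0.043, -0.382]
force: [0.9, 0.2, 0.3]
width: 11.7
```

```bash
python3 look.py w4 dial_nose
python3 - <<'E'
from h import *
d=get_image('top'); cv2.imwrite('pics/t4.png',cv2.resize(d['image'][150:260,210:360],None,fx=5,fy=5,interpolation=2))
E
```

```text
{'clock': np.float64(7.267), 'qpos': array([-0.775,  0.853,  0.688,  1.996, -1.001,  0.606, -1.353]), 'eef_pos': array([527.692, 161.454,  56.256]), 'tool_rot': array([-3.105, -0.043, -0.382]), 'force': array([0.905, 0.198, 0.345]), 'torque': array([-0.881,  0.42 ,  0.017]), 'width': np.float64(11.724)}
dial_nose [([278.0, 218.0, 344.0, 312.0], 0.72)]
```

View pics/w4.png

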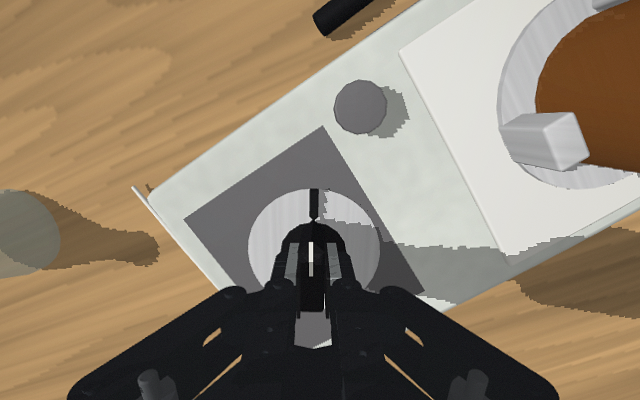

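Emit:
send_rows:
  rows:
    - [-1,0,0,0,0]
    - [-0.25,0,0,0,0]
    - [-0.25,0,0,0,0]
    - [-0.25,0,0,0,0]
    - [-0.25,0,0,-0.02,0]
    - [-0.25,0,0,-0.03,0]
    - [-0.25,0,0,-0.03,0]
    - [-0.25,0,0,-0.03,0]
    - [-0.25,0,0,-0.03,0]
    - [0,0,0,-0.03,0]
    - [0,0,0,0,0]

```text
clock: 8.33
eef_pos: [517.2, 157.2, 232.1]
tool_rot: [-3.104, -0.036, -0.386]
force: [1.4, 0.3, 0.0]
width: 43.2
```

```bash
python3 look.py w5 dial_nose
```

```text
{'clock': np.float64(8.333), 'qpos': array([-0.957,  0.629,  0.983,  1.887, -0.677,  0.936, -1.615]), 'eef_pos': array([517.214, 157.168, 232.058]), 'tool_rot': array([-3.104, -0.036, -0.386]), 'force': array([1.431, 0.264, 0.029]), 'torque': array([-0.006,  0.   ,  0.008]), 'width': np.float64(43.162)}
dial_nose [([295.0, 164.0, 332.0, 202.0], 0.71)]
```

View pics/w5.png

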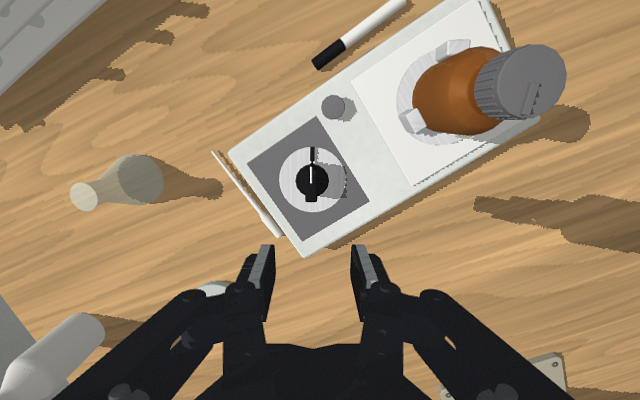

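Run:
```python
from h import *; import pickle
s,d=pickle.load(open('w5.pkl','rb'))
a=cv2.resize(d['image'][130:220,270:360],None,fx=6,fy=6,interpolation=2)
b=cv2.resize(d['image'][30:130,460:580],None,fx=5,fy=5,interpolation=2)
cv2.imwrite('pics/w5a.png',a);cv2.imwrite('pics/w5b.png',b)
```

```text
(no output)
```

View pics/w5a.png

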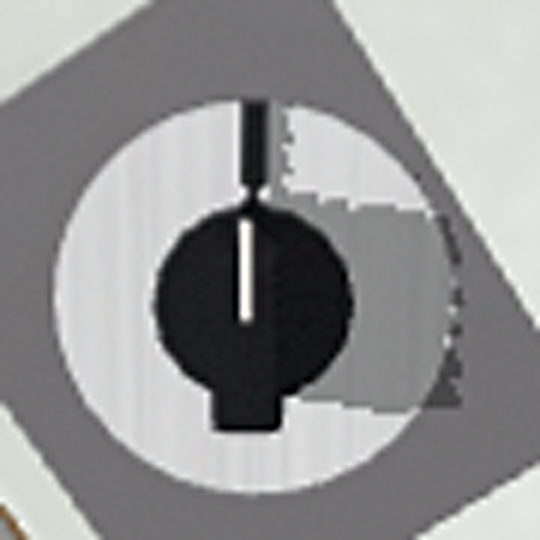

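View pics/w5b.png

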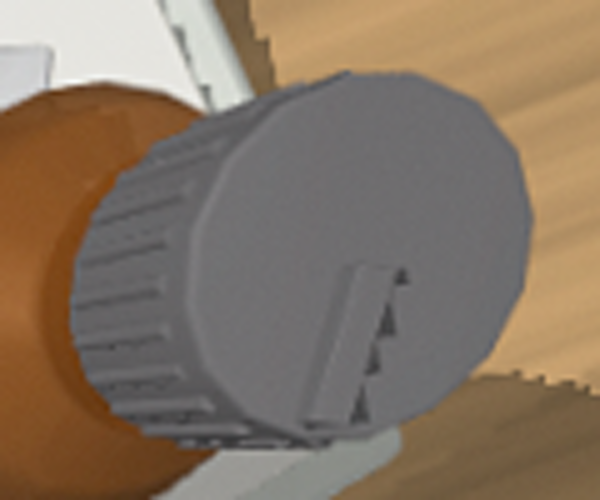

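Run:
```python
from h import *; import pickle
s,d=pickle.load(open('w5.pkl','rb'))
def uv(q): return np.array(q)/5+[460,30]
for q in ([260,250],[300,150],[450,200],[360,150]):
    u=uv(q); print(pix2world(d,[u],st=s,depth=d['z_map'][int(u[1]),int(u[0])])[0].round(1))
z=np.array([pix2world(d,[[u,v]],st=s,depth=d['z_map'][v,u])[0] for u in range(515,555,4) for v in range(60,95,4)])
print(np.median(z[:,2]))
Z=np.median(z[:,2])
E=np.array([[188,270],[530,240],[345,75],[255,432],[510,340],[240,150],[415,75]],float)
P=np.array([pix2world(d,[uv(e)],st=s,z=Z)[0] for e in E])
A=np.c_[2*P[:,:2],np.ones(len(P))]; sol=np.linalg.lstsq(A,(P[:,:2]**2).sum(1),rcond=None)[0]; c=sol[:2]; print('c',c,np.sqrt(sol[2]+c@c))
r0=pix2world(d,[uv([378,265])],st=s,z=Z+3)[0];r1=pix2world(d,[uv([330,425])],st=s,z=Z+3)[0]
print(r0,r1,np.arctan2(*(r1-r0)[[1,0]]),np.arctan2(r1[1]-c[1],r1[0]-c[0]))
```

```text
[563.8   8.2 189.8]
[573.3   1.4 190.2]
[561.  -15.6 189.2]
[583.8 124.6 377.1]
190.12088638096907
c [557.36797859  -2.96372189] 21.87175707343388
[557.2460757   -2.98605075 193.12088638] [540.7065538    6.3115816  193.12088638] 2.629471859907575 2.633625163481285
```

Emit:
send_rows:
  rows:
    - [1,0,0,0,-0.12]
    - [1,0,0,0,-0.12]
    - [1,0,0,0,-0.12]
    - [1,0,0,0,-0.12]
    - [1,0,0,0,-0.12]
    - [1,0,0,0,-0.12]
    - [1,0,0,0,-0.12]
    - [1,0,0,0,-0.12]
    - [1,0,0,0,-0.12]
    - [1,0,0,0,-0.12]
    - [1,0,0,0,-0.12]
    - [1,0,0,0,-0.12]

```text
clock: 9.43
eef_pos: [501.9, 159.5, 210.3]
tool_rot: [3.139, -0.019, 1.113]
force: [0.4, -1.1, -0.4]
width: 85.2
```

Emit:
send_rows:
  rows:
    - [1,0,0,0,-0.12]
    - [1,0,0,0,-0.12]
    - [1,0,0,0,-0.12]
    - [1,0,0,0,-0.12]
    - [1,0,0,0,-0.12]
    - [1,0,0,0,-0.12]
    - [1,0,0,0,-0.12]
    - [1,0,0,0,-0.12]
    - [1,0,0,0,-0.12]
    - [1,0,0,0,-0.12]
    - [1,0,0,0,-0.12]
    - [1,0,0,0,0]

```text
clock: 10.43
eef_pos: [487.0, 159.8, 192.1]
tool_rot: [-3.136, -0.031, 2.491]
force: [0.8, 0.7, 0.8]
width: 85.2
```

```bash
python3 look.py w6 screw_cap
```

```text
{'clock': np.float64(10.433), 'qpos': array([-0.435,  0.499,  0.115,  1.923, -0.115,  0.747,  0.672]), 'eef_pos': array([486.994, 159.845, 192.084]), 'tool_rot': array([-3.136, -0.031,  2.491]), 'force': array([0.786, 0.682, 0.781]), 'torque': array([-0.041, -0.009, -0.035]), 'width': np.float64(85.206)}
screw_cap []
```

Emit:
send_rows:
  rows:
    - [1,0,0,-0.025,0]
    - [1,0,0,-0.025,0]
    - [1,-0.0257,-0.0145,0,0]
    - [1,-0.0257,-0.0145,0,0]
    - [1,-0.0257,-0.0145,0,0]
    - [1,-0.0257,-0.0145,0,0]
    - [1,-0.0257,-0.0145,0,0]
    - [1,-0.0257,-0.0145,0,0]
    - [1,0,0,0,0]

```text
clock: 11.28
eef_pos: [555.4, -7.1, 234.9]
tool_rot: [-3.131, -0.037, 2.464]
force: [0.4, 0.2, 0.3]
width: 84.9
```

Emit:
send_rows:
  rows:
    - [1,0,0,0,-0.1]
    - [1,0,0,0,-0.1]
    - [1,0,0,0,-0.1]
    - [1,0,0,0,-0.1]
    - [1,0,0,0,-0.1]
    - [1,0,0,0,-0.1]
    - [1,0,0,0,-0.1]
    - [1,0,0,0,-0.1]
    - [1,0,0,0,-0.1]
    - [1,0,0,0,0]

```text
clock: 12.12
eef_pos: [552.1, -8.0, 228.7]
tool_rot: [3.115, -0.042, -2.912]
force: [0.7, -0.0, -0.7]
width: 85.4
```

```bash
python3 look.py w7 screw_cap
```

```text
{'clock': np.float64(12.117), 'qpos': array([ 0.039,  0.515, -0.097,  1.751,  0.036,  0.924,  1.732]), 'eef_pos': array([552.11 ,  -7.98 , 228.714]), 'tool_rot': array([ 3.115, -0.042, -2.912]), 'force': array([ 0.696, -0.019, -0.656]), 'torque': array([-0.022, -0.092, -0.019]), 'width': np.float64(85.402)}
screw_cap [([283.0, 201.0, 344.0, 268.0], 0.74), ([430.0, 182.0, 475.0, 219.0], 0.73)]
```

View pics/w7.png

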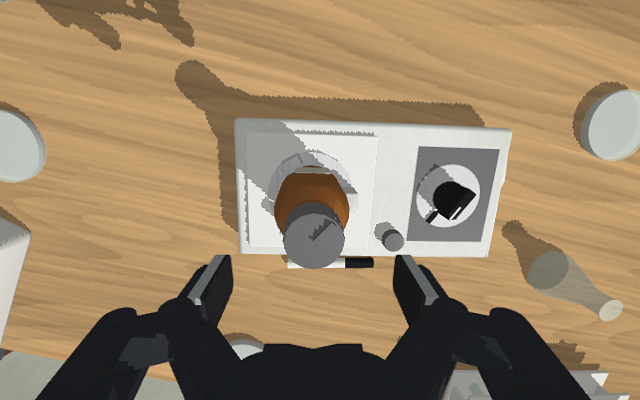

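Run:
```python
from h import *; import pickle
s,d=pickle.load(open('w7.pkl','rb'))
cv2.imwrite('pics/w7z.png',cv2.resize(d['image'][190:280,270:360],None,fx=6,fy=6,interpolation=2))
```

```text
(no output)
```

View pics/w7z.png

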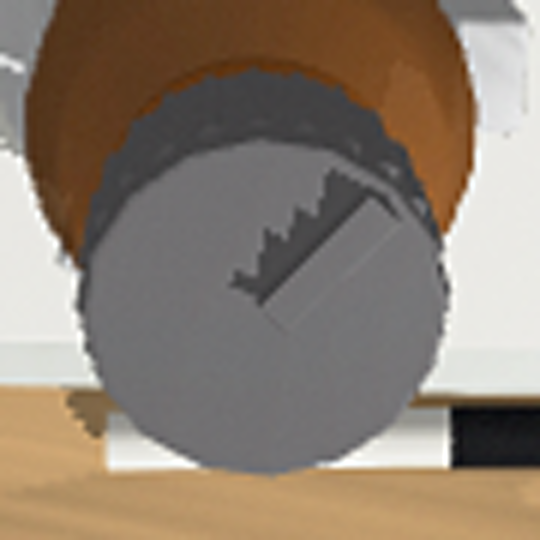

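```bash
cat > cap.py <<'E'
from h import *; import pickle
def cap(n,E,o,f,rib,Z=None):
    s,d=pickle.load(open(n+'.pkl','rb'))
    uv=lambda q: np.array(q)/f+o
    u=uv(np.mean(E,0)).astype(int)
    if Z is None:
        zz=[pix2world(d,[[a,b]],st=s,depth=d['z_map'][b,a])[0][2] for a in range(u[0]-12,u[0]+13,3) for b in range(u[1]-12,u[1]+13,3)]; Z=np.median(zz)
    P=np.array([pix2world(d,[uv(e)],st=s,z=Z)[0] for e in E])
    A=np.c_[2*P[:,:2],np.ones(len(P))]; sol=np.linalg.lstsq(A,(P[:,:2]**2).sum(1),rcond=None)[0]; c=sol[:2]
    print('Z',Z,'c',c,'r',np.sqrt(sol[2]+c@c))
    r0,r1=[pix2world(d,[uv(q)],st=s,z=Z+3)[0] for q in rib]
    print('rib',np.arctan2(*(r1-r0)[[1,0]]),np.arctan2(r1[1]-c[1],r1[0]-c[0]))
    print('tool delta',rpy(s['tool_rot']).T@(np.append(c,159)-s['eef_pos']))
E
python3 -c "
from cap import *
cap('w7',[[80,305],[446,305],[262,140],[265,473],[130,420],[405,415],[110,225],[420,225]],[270,190],6,[[275,315],[382,210]])"
```

```text
Z 190.49536817903027 c [558.22724044  -3.086991  ] r 21.426673621984094
rib 2.6127027368878117 2.60962111420732
tool delta [-9.96810727  1.49359789 69.4250626 ]
```

Emit:
send_rows:
  rows:
    - [1,-0.01,0.0015,0.01,0]
    - [1,0,0,0.02,0]
    - [1,0,0,0.02,0]
    - [1,0,0,0.01,0]
    - [1,0,0,0,0]
    - [1,0,0,0,0]

```text
clock: 12.72
eef_pos: [562.6, -0.9, 163.3]
tool_rot: [3.116, -0.039, -2.932]
force: [0.0, 0.1, 0.3]
width: 85.6
```

Emit:
send_rows:
  rows:
    - [1,0.005,-0.001,0.004,0]
    - [1,0,0,0,0]
    - [1,0,0,0,0]

```text
clock: 12.97
eef_pos: [558.5, -2.4, 159.5]
tool_rot: [3.117, -0.038, -2.934]
force: [-0.4, 0.1, 0.8]
width: 85.3
```

Emit:
send_rows:
  rows:
    - [-1,0,0,0,0]
    - [-1,0,0,0,0]
    - [-1,0,0,0,0]
    - [-1,0,0,0,0]
    - [-1,0,0,0,0]
    - [-1,0,0,0,0]
    - [-1,0,0,0,0]

```text
clock: 13.55
eef_pos: [559.9, -4.0, 162.0]
tool_rot: [3.119, -0.034, -2.937]
force: [0.8, -0.1, -1.1]
width: 42.5
```

Emit:
send_rows:
  rows:
    - [-1,0,0,0,0.08]
    - [-1,0,0,0,0.08]
    - [-1,0,0,0,0.08]
    - [-1,0,0,0,0.08]
    - [-1,0,0,0,0.08]
    - [-1,0,0,0,0.08]

```text
clock: 14.05
eef_pos: [560.0, -4.3, 161.6]
tool_rot: [3.138, -0.041, 2.847]
force: [0.3, -1.3, -1.0]
width: 42.1
```

```bash
python3 look.py w8
```

```text
{'clock': np.float64(14.05), 'qpos': array([-0.071,  0.606,  0.061,  1.809, -0.073,  0.767,  1.309]), 'eef_pos': array([559.976,  -4.282, 161.645]), 'tool_rot': array([ 3.138, -0.041,  2.847]), 'force': array([ 0.27 , -1.262, -1.047]), 'torque': array([ 0.117, -0.097,  0.049]), 'width': np.float64(42.105)}
```

View pics/w8.png

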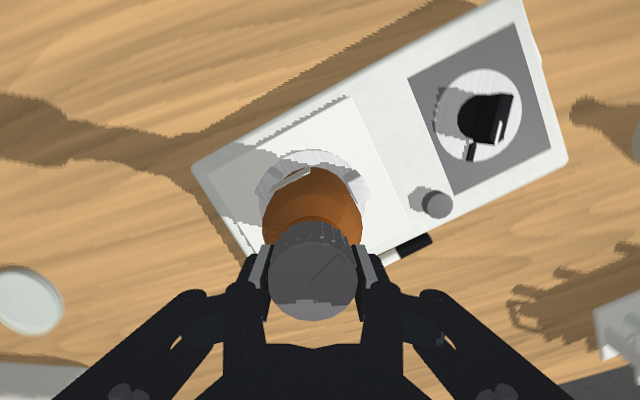

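Emit:
send_rows:
  rows:
    - [-1,0,0,0,0.1]
    - [-1,0,0,0,0.1]
    - [-1,0,0,0,0.1]
    - [-1,0,0,0,0.1]
    - [-1,0,0,0,0.1]
    - [-1,0,0,0,0.1]
    - [-1,0,0,0,0.1]
    - [-1,0,0,0,0.1]
    - [-1,0,0,0,0.1]
    - [-1,0,0,0,0.1]
    - [-1,0,0,0,0.1]
    - [-1,0,0,0,0.1]

```text
clock: 15.1
eef_pos: [559.8, -5.2, 160.9]
tool_rot: [-3.106, -0.017, 1.608]
force: [-2.5, -1.0, -2.3]
width: 42.4
```

```bash
python3 look.py w9
```

```text
{'clock': np.float64(15.1), 'qpos': array([-0.297,  0.642,  0.42 ,  1.818, -0.368,  0.797,  0.357]), 'eef_pos': array([559.752,  -5.195, 160.869]), 'tool_rot': array([-3.106, -0.017,  1.608]), 'force': array([-2.503, -0.984, -2.291]), 'torque': array([ 0.014, -0.598,  0.105]), 'width': np.float64(42.4)}
```

View pics/w9.png

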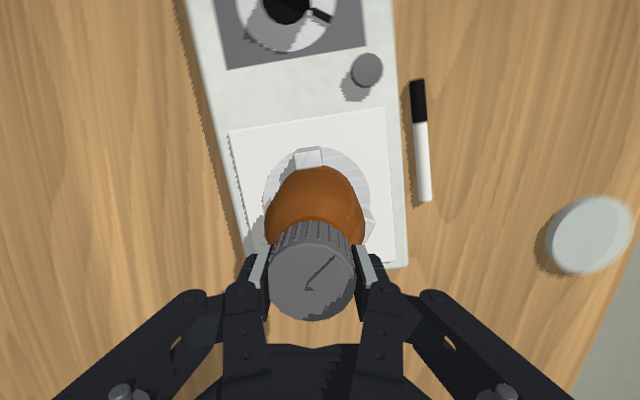

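Emit:
send_rows:
  rows:
    - [-1,0,0,0,0.08]
    - [-1,0,0,0,0.08]
    - [-1,0,0,0,0.08]
    - [-1,0,0,0,0.08]
    - [-1,0,0,0,0.08]

```text
clock: 15.57
eef_pos: [559.4, -5.3, 160.6]
tool_rot: [-3.103, -0.002, 1.206]
force: [-2.4, -0.5, -0.5]
width: 42.0
```

Emit:
send_rows:
  rows:
    - [-1,0,0,0,0.08]
    - [-1,0,0,0,0.08]
    - [-1,0,0,0,0.08]

```text
clock: 15.82
eef_pos: [559.2, -5.4, 160.5]
tool_rot: [-3.105, 0.008, 0.967]
force: [-3.0, 0.3, -0.1]
width: 42.9
```

```bash
python3 look.py w10
```

```text
{'clock': np.float64(15.817), 'qpos': array([-0.406,  0.681,  0.605,  1.824, -0.519,  0.838, -0.138]), 'eef_pos': array([559.165,  -5.433, 160.456]), 'tool_rot': array([-3.105,  0.008,  0.967]), 'force': array([-3.033,  0.286, -0.068]), 'torque': array([-0.342, -0.601,  0.068]), 'width': np.float64(42.94)}
```

View pics/w10.png

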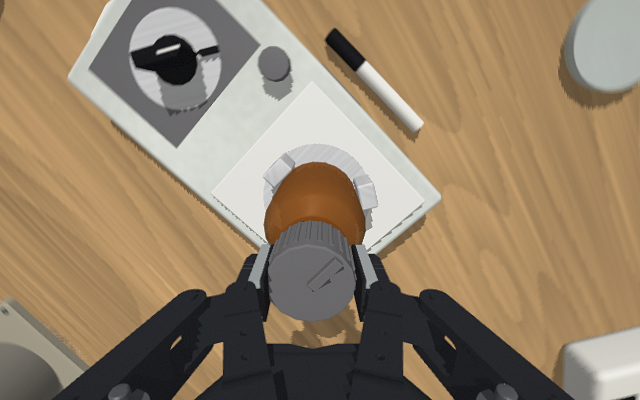

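Emit:
send_rows:
  rows:
    - [-1,0,0,0,0.08]
    - [-1,0,0,0,0.08]
    - [-1,0,0,0,0.08]

```text
clock: 16.12
eef_pos: [558.0, -5.3, 160.4]
tool_rot: [-3.107, 0.02, 0.742]
force: [-6.8, -7.1, 1.4]
width: 42.3
```

Emit:
send_rows:
  rows:
    - [-1,0,0,0,0.08]
    - [-1,0,0,0,0.08]
    - [-1,0,0,0,0.08]

```text
clock: 16.37
eef_pos: [554.4, -7.1, 160.4]
tool_rot: [-3.112, 0.038, 0.525]
force: [-7.1, -3.2, 4.7]
width: 42.3
```

```bash
python3 look.py w11
```

```text
{'clock': np.float64(16.367), 'qpos': array([-0.48 ,  0.721,  0.737,  1.827, -0.609,  0.889, -0.491]), 'eef_pos': array([554.415,  -7.05 , 160.393]), 'tool_rot': array([-3.112,  0.038,  0.525]), 'force': array([-7.108, -3.213,  4.723]), 'torque': array([-1.111,  1.51 ,  1.546]), 'width': np.float64(42.288)}
```

View pics/w11.png

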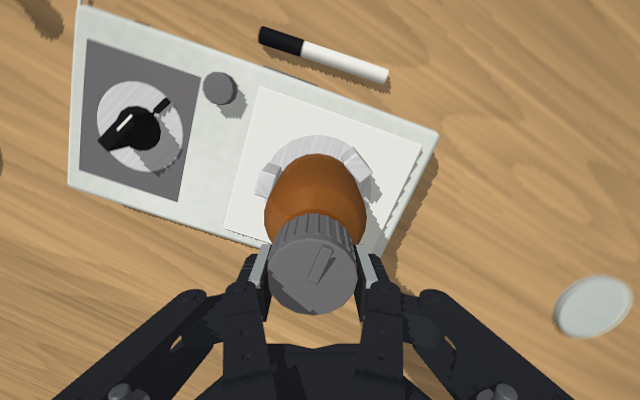

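Run:
```python
from h import *; import pickle
for n in ('w10','w11'):
    s,d=pickle.load(open(n+'.pkl','rb'))
    cv2.imwrite(f'pics/{n}z.png',cv2.resize(d['image'][200:330,250:370],None,fx=5,fy=5,interpolation=2))
```

```text
(no output)
```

View pics/w10z.png

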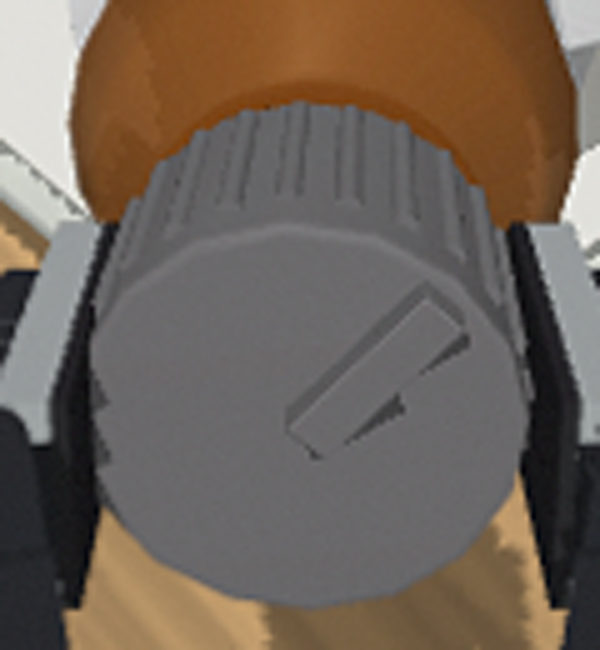

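View pics/w11z.png

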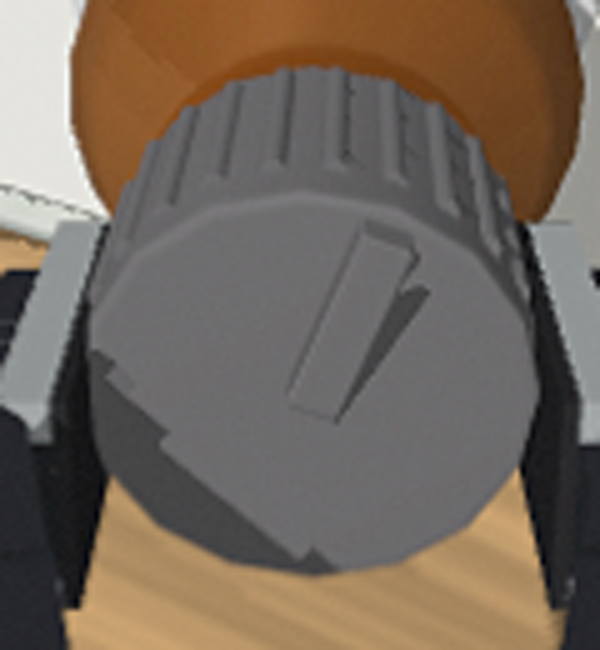

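```bash
python3 -c "
from cap import *
cap('w10',[[92,345],[527,410],[310,605],[290,225],[130,530],[500,520],[420,255]],[250,200],5,[[303,440],[450,308]],188.8)
cap('w11',[[90,310],[538,390],[310,575],[300,193],[140,500],[500,490],[420,225]],[250,200],5,[[314,412],[392,240]],188.8)"
```

```text
Z 188.8 c [559.16448468  -3.62341365] r 21.310325466979076
rib 0.22326396342403565 0.2400768991084478
tool delta [ 1.50018582 -0.97326904  1.48113601]
Z 188.8 c [558.67491375  -3.63239803] r 21.290144594007703
rib 0.16588164230458008 0.1372925547868469
tool delta [ 5.4478923  -0.78877903  1.21163226]
```

Emit:
send_rows:
  rows:
    - [-1,0,0,0,0.05]
    - [-1,0,0,0,0.05]
    - [0.5,0,0,0,0]
    - [0.5,0,0,0,0]
    - [0.5,0,0,0,0]
    - [0.5,0,0,0,0]

```text
clock: 16.92
eef_pos: [553.4, -6.1, 160.2]
tool_rot: [-3.113, 0.044, 0.45]
force: [0.5, -0.0, 0.2]
width: 64.2
```

```bash
python3 look.py w12
python3 - <<'E'
from h import *; import pickle
for n in ('w12',):
    s,d=pickle.load(open(n+'.pkl','rb'))
    cv2.imwrite(f'pics/{n}z.png',cv2.resize(d['image'][200:330,250:370],None,fx=5,fy=5,interpolation=2))
E
```

```text
{'clock': np.float64(16.917), 'qpos': array([-0.493,  0.729,  0.759,  1.827, -0.624,  0.901, -0.552]), 'eef_pos': array([553.404,  -6.052, 160.156]), 'tool_rot': array([-3.113,  0.044,  0.45 ]), 'force': array([ 0.546, -0.048,  0.244]), 'torque': array([-0.028, -0.061,  0.026]), 'width': np.float64(64.242)}
```

View pics/w12z.png

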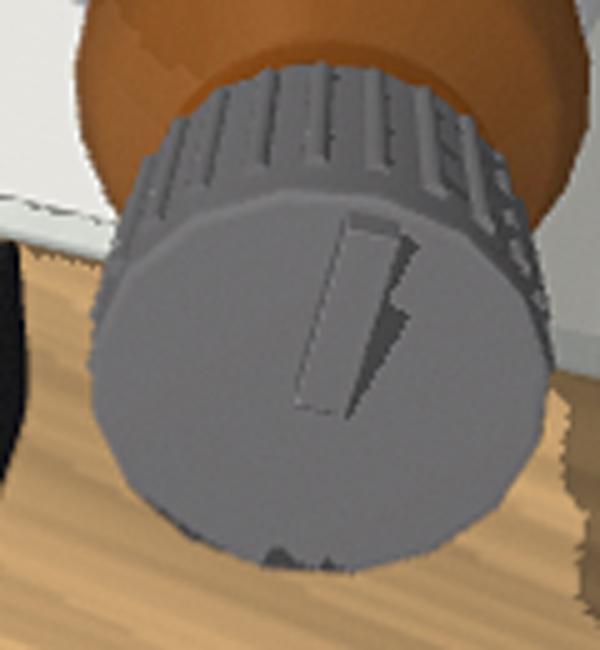

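```bash
python3 -c "
from cap import *
cap('w12',[[90,350],[550,375],[320,572],[320,190],[150,500],[505,490],[440,225]],[250,200],5,[[320,408],[372,228]],188.8)"
```

```text
Z 188.8 c [558.88314125  -3.59630623] r 21.261965390729287
rib 0.21712386872370756 0.20900052193558064
tool delta [6.04623692 0.19881718 0.88682601]
```

Emit:
send_rows:
  rows:
    - [0.5,0.006,0,0,0]
    - [0.5,0,0,0,0]
    - [-1,0,0,0,0]
    - [-1,0,0,0,0]
    - [-1,0,0,0,0]
    - [-1,0,0,0,0]
    - [-1,0,0,0,0]

```text
clock: 17.55
eef_pos: [560.3, -3.6, 160.5]
tool_rot: [-3.114, 0.042, 0.451]
force: [-0.3, 0.9, 0.2]
width: 42.7
```

Emit:
send_rows:
  rows:
    - [-1,0,0,0,-0.1]
    - [-1,0,0,0,-0.1]
    - [-1,0,0,0,-0.1]
    - [-1,0,0,0,-0.1]
    - [-1,0,0,0,-0.1]
    - [-1,0,0,0,-0.1]
    - [-1,0,0,0,-0.1]
    - [-1,0,0,0,-0.1]
    - [-1,0,0,0,0]

```text
clock: 18.3
eef_pos: [559.4, -2.9, 161.1]
tool_rot: [-3.092, 0.008, 1.29]
force: [-0.8, 1.7, -0.2]
width: 42.4
```

```bash
python3 look.py w13
python3 - <<'E'
from h import *; import pickle
for n in ('w13',):
    s,d=pickle.load(open(n+'.pkl','rb'))
    cv2.imwrite(f'pics/{n}z.png',cv2.resize(d['image'][200:330,250:370],None,fx=5,fy=5,interpolation=2))
E
```

```text
{'clock': np.float64(18.3), 'qpos': array([-0.365,  0.667,  0.52 ,  1.808, -0.432,  0.835,  0.094]), 'eef_pos': array([559.403,  -2.893, 161.146]), 'tool_rot': array([-3.092,  0.008,  1.29 ]), 'force': array([-0.77 ,  1.708, -0.209]), 'torque': array([-0.316, -0.392,  0.033]), 'width': np.float64(42.357)}
```

View pics/w13z.png

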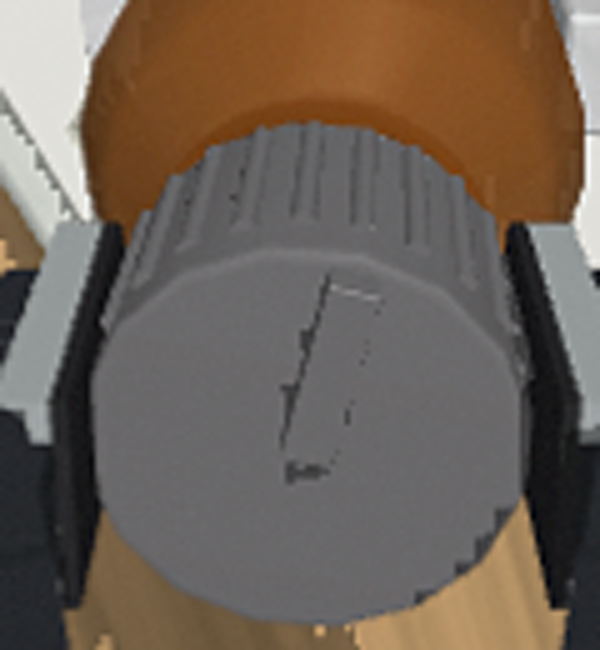

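Emit:
send_rows:
  rows:
    - [-1,0,0,0,-0.09]
    - [-1,0,0,0,-0.09]
    - [-1,0,0,0,-0.09]
    - [-1,0,0,0,-0.09]
    - [-1,0,0,0,-0.09]
    - [-1,0,0,0,-0.09]
    - [-1,0,0,0,-0.09]
    - [-1,0,0,0,-0.05]
    - [-1,0,0,0,0]
    - [-1,0,0,0,0]
    - [-1,0,0,0,0]
    - [-1,0,0,0,0]

```text
clock: 19.35
eef_pos: [558.2, -2.7, 161.5]
tool_rot: [-3.096, -0.025, 1.959]
force: [-1.7, 0.4, 0.7]
width: 42.3
```

```bash
python3 look.py w14
python3 - <<'E'
from h import *; import pickle
for n in ('w14',):
    s,d=pickle.load(open(n+'.pkl','rb'))
    cv2.imwrite(f'pics/{n}z.png',cv2.resize(d['image'][200:330,250:370],None,fx=5,fy=5,interpolation=2))
d=get_image('top'); cv2.imwrite('pics/t14.png',cv2.resize(d['image'][150:260,210:360],None,fx=5,fy=5,interpolation=2))
E
```

```text
{'clock': np.float64(19.35), 'qpos': array([-0.249,  0.632,  0.328,  1.806, -0.274,  0.801,  0.611]), 'eef_pos': array([558.209,  -2.717, 161.497]), 'tool_rot': array([-3.096, -0.025,  1.959]), 'force': array([-1.707,  0.414,  0.746]), 'torque': array([-0.073, -0.354,  0.009]), 'width': np.float64(42.292)}
```

View pics/w14z.png

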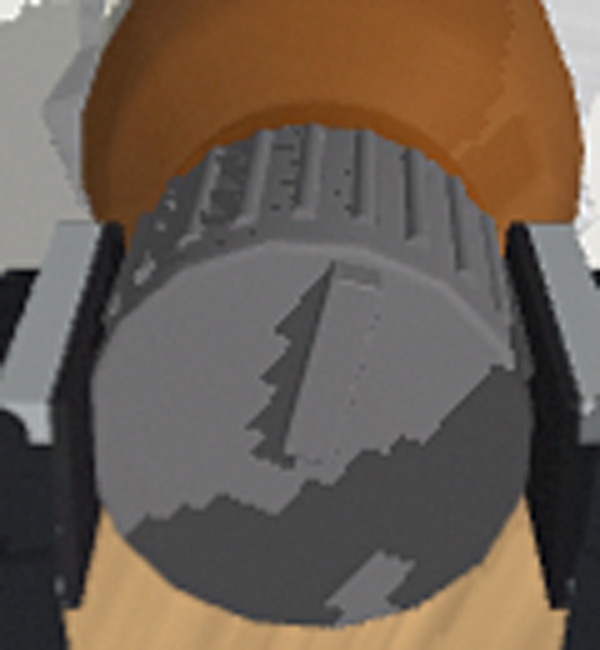

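View pics/w14.png

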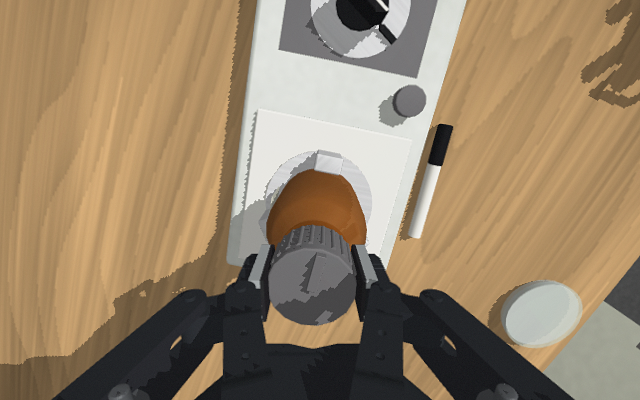

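View pics/t14.png

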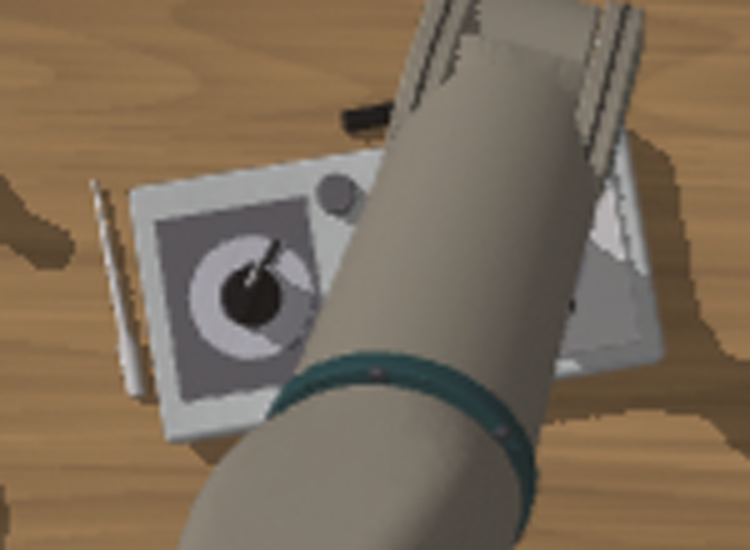

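```bash
python3 -c "
from cap import *
cap('w14',[[92,390],[530,430],[320,627],[300,242],[130,525],[490,545],[420,268]],[250,200],5,[[312,460],[358,275]],190)
s=read_state();print(s['qd'].round(4),s['force'],s['width'])"
```

```text
Z 190 c [558.77244285  -2.56232955] r 20.95033262617886
rib 1.751715613700057 1.736226799220074
tool delta [-0.13205496  0.69253581  2.46540426]
[ 0.0021 -0.0005 -0.0029 -0.0012  0.0024 -0.0001  0.0061] [-0.70586967  1.37114733  1.50148373] 42.63682935637457
```

Rib measures about 1.74 against about 0.19 at the stop, so the cap is backed off about 1.5 rad. It is held and still.

```bash
python3 -c "
from cell import *
print(finish_job())"
```

```text
the job is handed in; nothing more can be done
None
```

I completed every step and handed the job in at about 19.5 s on the robot's clock. `finish_job` gives no verdict, so the results below rest on my own checks.

- **Dial:** I turned it about 1.87 rad clockwise. In the wrist close-up after release, and in the top view just before handing in, the nose points at the tooth.
- **Screwing down:** I gripped the cap and turned it about 2.45 rad clockwise until it stopped. At the stop the fingers slipped on the cap, the wrist torque rose to about 1.5 N m, and the rib stopped turning. The slip pushed the grasp about 6 mm off the cap's axis, so I opened, recentred and gripped again.
- **Backing off:** By the gripper's turn, the cap came back 1.51 rad. The rib in the pictures gives 1.53–1.60 rad, because my rib readings at the stop ranged from 0.14 to 0.22 rad. All of these lie inside 1.22–1.92 rad.
- **Final state:** The gripper is closed on the cap at 42.6 mm, the grasp point is about 1 mm from the cap's axis, and the arm is at rest. I did not measure the grip force directly; it is fixed at half the gripper's maximum, about 60 N.
- **Other things:** I touched nothing but the dial and the cap. In the last pictures the pipette, marker, spare cap and the dish in view looked undisturbed. The rest I did not check one by one.

The tool leaned by up to about 0.06 rad during the moves, because small tracking errors carried over from row to row. This caused no trouble in either grasp.

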